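# Bar the pitcher brush into its stand and hold its telescopic handle out at the second stop

## Robot

A 7-joint arm with a two-finger parallel gripper is mounted at the origin on a cart in front of the work surface, level with it; the furniture and walls round the work are solid. World frame = base frame: x ahead of the robot, y to its left, z up, the work surface at z = 0. Lengths are in mm, angles in degrees, forces in N, time in s.
With the tool pointing down it reaches from about 425 to 950 mm from the base axis. Payload 4.7 kg.
Tool frame: the origin (TCP) lies between the finger pads, 19 mm behind the fingertips; this is the grasp point; z points along the fingers, y is the line along which they close (so a half turn about z gives the same grasp; the last joint's range is limited). The gripper opens to 87 mm and grips with 3 to 60 N. Pads are 19 mm wide; open, the fingers measure 117 mm over their backs; the gripper's body (75 mm by 190 mm) begins 51 mm behind the grasp point.
Start: joints at [73.745, 26.849, -2.785, 87.806, 1.381, 65.374, -4.715], TCP at [170.181, -653.212, 241.273] pointing down, gripper open.
Joint ranges: [-148.3, 148.3], [-19.14, 114.17], [-79.39, 73.82], [5.75, 140.21], [-59.74, 239.74], [12.07, 113.84], [-152.46, 152.46]. Speed limits (degrees/s): [147.25, 147.25, 180, 180, 180, 180, 180].

## Interface

Orientations are given as [roll, pitch, yaw] about the fixed x, y, z axes, in that order (R = Rz(yaw) Ry(pitch) Rx(roll)).
In Python, from plant import bot gives the robot as it stands.
- The arm moves only by the tool carry_out, never from a script. Its argument "steps" is a list of rows, each an object of numbers: "tx", "ty", "tz": the shift along the world's x, y, z in units of 0.15 m (1.0 is 0.15 m); "yaw": the turn about the world's z in units of 30 degrees (1.0 is 30 degrees); "hand": the opening, from 0 (shut) to 1 (fully open). In form: [{"tx": .., "ty": .., "tz": .., "yaw": .., "hand": ..}, ...]. A call has 1 to 8 rows; each row shifts and turns the commanded pose from where the row before left it; what a row does not reach is not made up. A row lasts 1/12 s, in which the tool goes at most 41.7 mm and 7.16 degrees, less where a joint would pass 70% of its speed; a pose out of reach is approached as far as the arm can. A call with a number of a shift or a turn outside -1 to 1 is refused whole. A call with a gripper value outside its range is refused whole. The fingers move at their own pace and stop on an object; "squeeze" is the grip in N (left out, the last holds). Time passes only in rows, so rows that do not move let the fingers close. It gives the time, the measured TCP pose, the force, the opening and the grip force at its end, in the units of the state.
- bot.observe(): the state, without advancing time (a new reading comes with each control period).
- bot.capture(name): name is "scene" or "top" or "wrist"; returns a dict with "color" (384x512x3 uint8, red, green, blue), "range_z" (384x512 float32, mm along the optical axis (not along the pixel's ray), 0 where there is no reading), "intrinsics" (3x3 intrinsics, pixels), "rvec" (rotation vector, rad) and "tvec" (3), from world to camera coordinates, as OpenCV has them; the wrist camera has in their place "mount" (4x4, takes a point from camera to tool coordinates, whose origin is the TCP and whose axes are the flange's). Camera axes: x right, y down, z forward; pixel columns grow to the right and rows downward; lengths in mm; the calibration is good to about 2 mm. The wrist camera is an equidistant fisheye: a pixel r from the principal point sees the ray r / f radians off the axis. A picture is of the moment at which its call begins: read the wrist's pose just before it.
- bot.close_job(): hands the job in; it is judged then, once.
Trained networks look in a picture, given as the dict that the camera call returned (one of the last four; its "shot" number tells which), for a name from the list of things; names that differ only in an ending like _2 or _b are one class to them, and where a whole thing is asked for, a point or a joint stands for the part that bears it (a point fixed in the world has none). Each returns a list of dicts, best first, with "score" (0 to 1); they miss things now and then, are a little off and sometimes report something else, mostly with a low value. They report only what shows in the picture. A call takes as long as a camera call. They do not tell look-alikes from the thing itself.
- bot.outline_of(picture, name): "mask" (384x512 bool, what is visible of it) and "box" ([left, top, width, height] in pixels, round what is visible of it).
The state is a dict: "time": time; "joint_positions": joint angles; "joint_vel": joint speeds; "joint_efforts": joint torques, N m; "tool_pos": TCP position; "eef_rot": TCP orientation; "contact_force": force on the tool from outside, world axes, zero at the start; "torque": the same for the moment, N m; "opening": finger opening in mm; "finger_force": force on a finger pad.
Only numpy, scipy, OpenCV 4.12 (cv2) and the standard library are available. Lean on these libraries where they do the work, as an engineer would, in place of code of your own. Each camera call takes 0.05 s, during which the arm holds its last target. There are 200 camera calls.

## Task

The telescopic pitcher brush lies loose in its stand and I want to wipe its shaft. Lay the steel retaining bar across the stand's two posts, down into both slots in front of the brush's blue collar, and let go of it; then press the red button so that the yellow handle springs out to its first stop, take the handle and pull it right out to its second stop. Finish while still holding it out there with the gripper, because a spring draws it back; leave the syrup jug, the glass and the salt shaker standing where they are.

Things in the scene. Friction and masses are not known exactly. Their poses are not given: they have to be found in the camera images.
- stand: Fixed grey stand. Two aluminium posts at y = +-45 mm, 12 mm thick (y), 46 mm in x, 83 mm high; each has an upright slot at x = 0, 22 mm wide in x, open at the top, floor 58 mm above the counter. Origin on the counter midway between the posts; x points along the brush away from its handle, y through both posts, z up. Pads 22 mm high carry the brush; low walls behind (46 mm high) keep it straight.
- brush: Loose blue pitcher brush, 0.35 kg, lying along the stand's x (parallel frames), handle to -x, white head to +x. Origin under its body, within 3 mm of 22 mm above the stand's origin. Body 30 mm wide, top 52 mm above the counter, x -20 to 62 mm; collar 50 mm wide at x 15-23 mm, top 70 mm above the counter. Only the bar stops it sliding out to -x: the collar meets the bar after up to 13 mm.
- brush_handle (a joint): How far the handle is drawn out, m, towards the brush's -x: 0 pushed in and latched; 0.025 first stop, where a spring brings and holds it once the button has been pressed; 0.080 second stop (rigid end). Spring 80 N/m about the first stop: 4.4 N back-pull at the second.
- grip (a point): Centre of the yellow handle grip at the end of the steel rod: a rounded block 30 mm long (x), 26 mm wide (y), 32 mm high, its centre 37 mm above the counter, clear on both sides; when pushed in it lies 60 mm from the brush's origin towards -x. Moves with the handle.
- brush_button (a joint): Travel of the red button in m: 0 up, 0.006 fully down; it moves straight down, springs back, takes 1 N to start and about 5 N fully down, and releases the latched handle at about 0.004.
- button_top (a point): Centre of the top of the red round button, 18 mm across, on top of the brush body 44 mm behind (+x of) the brush's origin; its top is 62 mm above the counter.
- bar: Loose retaining bar, 180 g: flat steel bar 130 mm long (its y), 16 mm wide (x), 12 mm high, with an upright black grip on its middle, 14 mm thick (x), 34 mm long (y), from 12 to 45 mm above the bar's underside. Origin at the centre of the underside. It lies on the counter to the left of the stand, grip up; either way round is right.
- syrup_jug: Syrup jug with black handle and steel top, 73 x 95 x 131 mm, standing on the counter to the right of the stand; origin at the centre of its underside. To be left alone.
- glass: Clear drinking glass, 80 mm across, 91 mm high, standing beyond the bar; origin at the centre of its underside. To be left alone.
- salt_shaker: Salt shaker, 44 mm across, 90 mm high, standing at the left; origin at the centre of its underside. To be left alone.
There are look-alikes about, which are no part of the job. Leave any pink look-alike of the stand alone.

How it is judged:
By the outcome, as a careful person would: the job done as asked, in the order asked, and still so for the second after the job is handed in, while the arm keeps its last pose, push and grip.
It also fails if it takes over 54 s, if anything falls off the work surface, if the arm or the gripper's body presses on something with over 40 N, if the wrist force passes 120 N, or if a joint passes its speed limit or range.

## Working session

There is one attempt and no reset: what is moved stays moved. The work goes in short steps, Python scripts to look and compute and a tool call to move; the robot and the scene stay as the last step left them, time stands still between calls to the robot, and variables do not carry over. Pictures are saved under pics/ and viewed, at most 10 in all, crops included, and the job is handed in when it is done.

Besides the shell and the picture viewer there is one more tool, called after "Request:" as name(argument=value, ...) on one line, values as JSON. carry_out: Moves the arm, as the interface text tells. Shifts and turns lie within -1 to 1; 1 stands for 0.15 m of shift or 30 degrees of turn. Its arguments: {"type":"object","properties":{"steps":{"type":"array"},"squeeze":{"type":"number"}},"required":["steps"]}

```bash
ls; mkdir -p pics; cat > h.py <<'E'
import numpy as np, cv2
from plant import bot
def cloud(p):
    K=np.array(p["intrinsics"]);R=cv2.Rodrigues(np.array(p["rvec"],float))[0];t=np.array(p["tvec"],float).ravel()
    z=p["range_z"].astype(float);v,u=np.mgrid[:z.shape[0],:z.shape[1]]
    c=np.stack([(u-K[0,2])/K[0,0]*z,(v-K[1,2])/K[1,1]*z,z],-1)
    w=(c-t)@R; w[z<=0]=np.nan
    return w
E
python3 - <<'E'
from h import *
s=bot.observe();print({k:np.round(v,2).tolist() for k,v in s.items()})
ims=[]
for n in ["scene","top"]:
    p=bot.capture(n);w=cloud(p);np.savez(f"{n}.npz",w=w,c=p["color"])
    ims.append(p["color"])
    cv2.imwrite(f"pics/{n}.png",cv2.resize(p["color"][...,::-1],(800,600),interpolation=cv2.INTER_CUBIC))
    for o in ["stand","brush","bar","syrup_jug","glass","salt_shaker","grip","button_top"]:
        for d in bot.outline_of(p,o)[:3]:
            q=w[d["mask"]];q=q[~np.isnan(q[:,0])]
            print(n,o,round(d["score"],2),np.round(d["box"]).tolist(),np.round(np.median(q,0)).tolist() if len(q) else None,np.round(np.percentile(q,[2,98],axis=0)).tolist() if len(q) else None)
E
```

```text
pics
{'time': 0.0, 'joint_positions': [73.75, 26.9, -2.78, 87.87, 1.38, 65.37, -4.72], 'joint_vel': [-0.06, -0.02, -0.05, 0.06, 0.0, 0.06, 0.08], 'joint_efforts': [0.0, -50.8, -0.08, -23.62, -0.06, 0.04, 0.0], 'tool_pos': [169.97, -652.68, 240.19], 'eef_rot': [-179.89, 0.01, 14.6], 'contact_force': [0.31, 0.49, -0.17], 'torque': [-0.02, 0.03, -0.01], 'finger_force': 0.0, 'opening': 87.02}
scene stand 0.81 [301.0, 146.0, 34.0, 41.0] [461.0, -165.0, 29.0] [[416.0, -282.0, 0.0], [515.0, -132.0, 81.0]]
scene stand 0.66 [265.0, 124.0, 20.0, 40.0] [645.0, -226.0, 65.0] [[620.0, -299.0, 6.0], [680.0, -209.0, 124.0]]
scene stand 0.62 [181.0, 196.0, 30.0, 38.0] [668.0, 212.0, 60.0] [[637.0, 167.0, 8.0], [713.0, 243.0, 91.0]]
scene brush 0.79 [231.0, 172.0, 53.0, 24.0] [599.0, -15.0, 49.0] [[517.0, -104.0, -1.0], [682.0, 9.0, 71.0]]
scene brush 0.71 [239.0, 249.0, 29.0, 34.0] [450.0, 271.0, 12.0] [[446.0, 201.0, 1.0], [461.0, 325.0, 45.0]]
scene bar 0.61 [238.0, 249.0, 32.0, 37.0] [450.0, 271.0, 12.0] [[446.0, 201.0, 1.0], [460.0, 325.0, 45.0]]
scene syrup_jug 0.95 [267.0, 127.0, 19.0, 37.0] [
[... 674 characters left out ...]
11.0] [[557.0, -74.0, 4.0], [660.0, 48.0, 84.0]]
top brush 0.7 [272.0, 155.0, 18.0, 52.0] [607.0, -14.0, 51.0] [[522.0, -36.0, 6.0], [687.0, 9.0, 72.0]]
top bar 0.52 [180.0, 220.0, 36.0, 5.0] [456.0, 267.0, 13.0] [[448.0, 202.0, -2.0], [469.0, 324.0, 48.0]]
top syrup_jug 0.73 [338.0, 159.0, 34.0, 20.0] [647.0, -234.0, 83.0] [[623.0, -290.0, 16.0], [675.0, -208.0, 127.0]]
top glass 0.72 [204.0, 143.0, 24.0, 31.0] [691.0, 212.0, 38.0] [[640.0, 176.0, 9.0], [715.0, 244.0, 93.0]]
top salt_shaker 0.69 [149.0, 230.0, 15.0, 13.0] [407.0, 388.0, 78.0] [[389.0, 377.0, 11.0], [427.0, 409.0, 92.0]]
top grip 0.64 [286.0, 192.0, 5.0, 16.0] [536.0, -23.0, 52.0] [[521.0, -36.0, 40.0], [564.0, -13.0, 57.0]]
```

View pics/top.png

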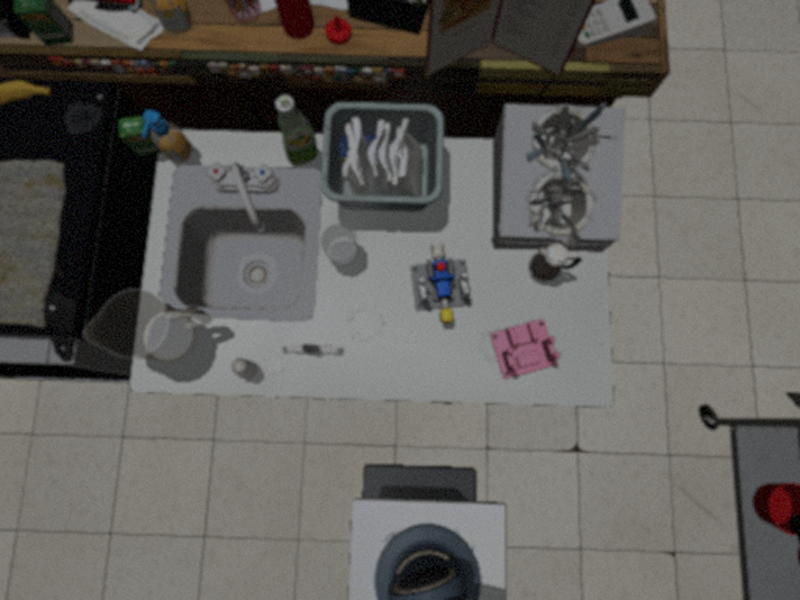

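View pics/scene.png

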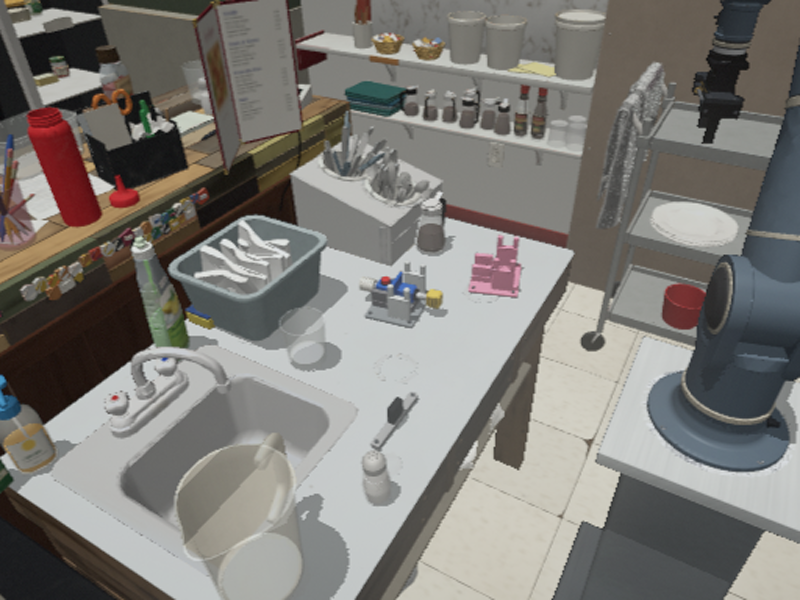

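The grey stand with the blue brush is at top (440,283) and scene (397,297). The pink one at top (525,348) is the look-alike, because the stand is described as grey and holds the brush. The bar is at top (312,350), and the ring at top (365,323) is only a mark on the counter. I'll fit the poses and make one confirming crop.

```bash
python3 - <<'E'
from h import *
for n in ["scene","top"]:
    d=np.load(n+".npz");w=d["w"];c=d["c"].astype(int)
    X,Y,Z=w[...,0],w[...,1],w[...,2]
    reg=(X>490)&(X<720)&(abs(Y)<110)
    R,G,B=c[...,0],c[...,1],c[...,2]
    yel=reg&(R>B+50)&(G>B+40);red=reg&(R>G+60)&(R>B+60)&(Z>30);blue=reg&(B>R+40)&(Z>30)
    for k,m in dict(yel=yel,red=red,blue=blue).items():
        print(n,k,m.sum(),np.round(w[m].mean(0),1),np.round(w[m].min(0)),np.round(w[m].max(0)))
    post=reg&(Z>76)&(Z<95)
    P=w[post]
    for s in (P[P[:,1]>-12],P[P[:,1]<=-12]):
        if len(s): print("post",len(s),np.round(s.mean(0),1),np.round(s.min(0)),np.round(s.max(0)))
    b=(X>420)&(X<500)&(Y>180)&(Y<345)&(Z>7);P=w[b]
    (cx,cy),sz,a=cv2.minAreaRect(P[:,:2].astype(np.float32));print("bar",cx,cy,sz,a)
    g=P[P[:,2]>30];print("grip",len(g),np.round(g.mean(0),1),np.round(g.min(0)),np.round(g.max(0)))
    u,s,v=np.linalg.svd(P[:,:2]-P[:,:2].mean(0));print(np.round(P.mean(0)),v[0],np.degrees(np.arctan2(v[0][1],v[0][0])))
t=np.load("scene.npz")["c"]
cv2.imwrite("pics/crop.png",cv2.resize(t[130:300,215:345,::-1],None,fx=4,fy=3.5,interpolation=cv2.INTER_CUBIC))
E
```

```text
scene yel 54 [532.3 -24.8  48.5] [518. -74.  10.] [572. -11.  55.]
scene red 18 [635.   -9.4  61.4] [629. -16.  57.] [643.  -4.  64.]
scene blue 138 [606.  -10.5  54.2] [560. -41.  31.] [650.  22.  80.]
post 25 [580.8  27.3  80.3] [560.  20.  76.] [603.  34.  83.]
post 22 [594.7 -61.   80.7] [573. -72.  76.] [617. -53.  84.]
bar 453.5982666015625 260.7579040527344 (16.928993225097656, 130.1160888671875) 0.44458794593811035
grip 86 [451.9 263.7  40.6] [447. 244.  30.] [461. 277.  47.]
[452. 267.  20.] [0.00987384 0.99995125] 89.434261648199
top yel 54 [534.9 -24.5  53.2] [522. -36.  47.] [550. -13.  59.]
top red 16 [636.9  -9.8  63. ] [630. -17.  60.] [642.  -4.  68.]
top blue 174 [607.  -14.   56.2] [575. -34.  31.] [655.   9.  76.]
post 26 [583.   28.6  82.6] [562.  22.  79.] [606.  36.  88.]
post 23 [599.5 -59.8  82.3] [576. -66.  76.] [622. -52.  89.]
bar 463.86761474609375 259.103271484375 (64.7747802734375, 154.0909423828125) 1.8932347297668457
grip 43 [455.8 261.6  44.8] [450. 246.  31.] [462. 278.  50.]
[456. 262.  20.] [-0.01744359 -0.99984785] -90.9994945145492
```

View pics/crop.png

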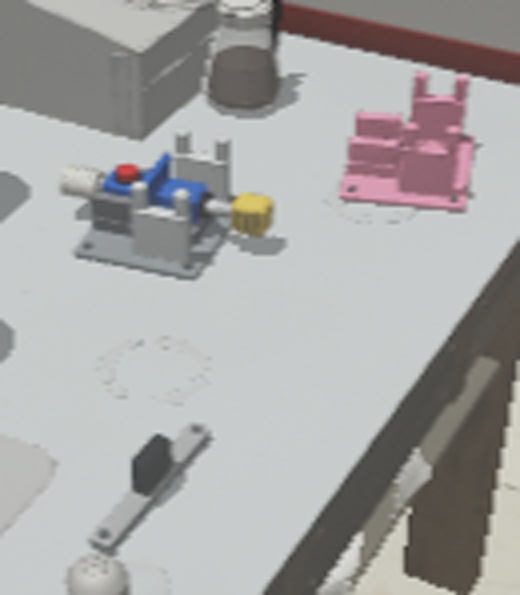

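Request:
carry_out(steps=[{"tx": 0.25,"ty": 0.12,"tz": 0.2,"yaw": 0.23},{"tx": 0.25,"ty": 0.12,"tz": 0.2,"yaw": 0.23},{"tx": 0.25,"ty": 0.12,"tz": 0,"yaw": 0.23},{"tx": 0.25,"ty": 0.12,"tz": 0,"yaw": 0.23},{"tx": 0.23,"ty": 0.15,"yaw": 0.23},{"tx": 0.23,"ty": 0.15,"yaw": 0.23},{"tx": 0.22,"ty": 0.17,"yaw": 0.23},{"tx": 0.2,"ty": 0.18,"yaw": 0.23}])

```text
invalid input
```

The crop confirms it: the grey stand with the blue brush is at crop (165,210) and the bar at crop (150,485). The pink stand holds no brush. The move was refused, probably because rows need every field.

Request:
carry_out(steps=[{"tx": 0.25,"ty": 0.12,"tz": 0.2,"yaw": 0.23,"hand": 1},{"tx": 0.25,"ty": 0.12,"tz": 0.2,"yaw": 0.23,"hand": 1},{"tx": 0.25,"ty": 0.12,"tz": 0,"yaw": 0.23,"hand": 1},{"tx": 0.25,"ty": 0.12,"tz": 0,"yaw": 0.23,"hand": 1},{"tx": 0.23,"ty": 0.15,"tz": 0,"yaw": 0.23,"hand": 1},{"tx": 0.23,"ty": 0.15,"tz": 0,"yaw": 0.23,"hand": 1},{"tx": 0.22,"ty": 0.17,"tz": 0,"yaw": 0.23,"hand": 1},{"tx": 0.2,"ty": 0.18,"tz": 0,"yaw": 0.23,"hand": 1}])

```text
time: 1.57
tool_pos: [439.9, -489.2, 290.1]
eef_rot: [180.0, 0.0, 70.1]
contact_force: [0.9, -0.3, 0.6]
opening: 86.7
finger_force: 0.0
```

Request:
carry_out(steps=[{"tx": 0.1,"ty": 0.25,"tz": 0,"yaw": 0.2,"hand": 1},{"tx": 0.1,"ty": 0.25,"tz": 0,"yaw": 0.2,"hand": 1},{"tx": 0.1,"ty": 0.25,"tz": 0,"yaw": 0.2,"hand": 1},{"tx": 0.1,"ty": 0.25,"tz": 0,"yaw": 0.06,"hand": 1},{"tx": 0.1,"ty": 0.25,"tz": 0,"yaw": 0,"hand": 1},{"tx": 0.1,"ty": 0.25,"tz": 0,"yaw": 0,"hand": 1},{"tx": 0,"ty": 0.25,"tz": 0,"yaw": 0,"hand": 1},{"tx": 0,"ty": 0.25,"tz": 0,"yaw": 0,"hand": 1}])

```text
time: 2.23
tool_pos: [528.6, -188.3, 290.1]
eef_rot: [180.0, -0.0, 89.6]
contact_force: [-0.6, 0.3, -0.6]
opening: 87.0
finger_force: 0.0
```

Request:
carry_out(steps=[{"tx": 0,"ty": 0.25,"tz": 0,"yaw": 0,"hand": 1},{"tx": 0,"ty": 0.25,"tz": 0,"yaw": 0,"hand": 1},{"tx": 0,"ty": 0.25,"tz": 0,"yaw": 0,"hand": 1},{"tx": 0,"ty": 0.2,"tz": 0,"yaw": 0,"hand": 1},{"tx": 0,"ty": 0,"tz": 0,"yaw": 0,"hand": 1},{"tx": 0,"ty": 0,"tz": 0,"yaw": 0,"hand": 1}])

```text
time: 2.73
tool_pos: [528.1, -45.8, 290.5]
eef_rot: [180.0, 0.0, 89.9]
contact_force: [0.3, 0.1, 0.5]
opening: 87.3
finger_force: 0.0
```

```bash
cat >> h.py <<'E'
from scipy.spatial.transform import Rotation
def wcloud(name):
    s=bot.observe();p=bot.capture("wrist");K=np.array(p["intrinsics"]);M=np.array(p["mount"])
    z=p["range_z"].astype(float);v,u=np.mgrid[:z.shape[0],:z.shape[1]]
    dx,dy=u-K[0,2],v-K[1,2];r=np.hypot(dx/K[0,0],dy/K[1,1]);th=np.minimum(r,1.5);k=np.where(r>1e-6,np.tan(th)/np.maximum(r,1e-9),1)
    c=np.stack([dx/K[0,0]*k*z,dy/K[1,1]*k*z,z],-1)
    R=Rotation.from_euler("xyz",s["eef_rot"],degrees=True).as_matrix()
    w=(c@M[:3,:3].T+M[:3,3])@R.T+np.array(s["tool_pos"]); w[z<=0]=np.nan
    np.savez(name+".npz",w=w,c=p["color"]);cv2.imwrite(f"pics/{name}.png",p["color"][...,::-1])
    return s,p,w
def rep(w,c):
    c=c.astype(int);X,Y,Z=w[...,0],w[...,1],w[...,2];reg=(X>470)&(X<720)&(abs(Y)<110)
    R,G,B=c[...,0],c[...,1],c[...,2]
    yel=reg&(R>B+50)&(G>B+40)&(Z>42);red=reg&(R>G+60)&(R>B+60)&(Z>55);blue=reg&(B>R+40)&(Z>30)
    col=reg&(B>R+40)&(Z>63)&(Z<76); post=reg&(Z>76)&(Z<92)&~red
    for k,m in dict(yel=yel,red=red,blue=blue,collar=col,postL=post&(Y>-12),postR=post&(Y<=-12)).items():
        if m.sum()>3:
            P=w[m];q=cv2.minAreaRect(P[:,:2].astype(np.float32))
            print(k,m.sum(),np.round(P.mean(0),1),"rect",np.round(q[0],1),np.round(q[1],1),round(q[2],1))
E
python3 - <<'E'
from h import *
s,p,w=wcloud("w1");print(np.round(s["tool_pos"],1),np.round(s["eef_rot"],1),np.round(p["mount"],2).tolist());rep(w,p["color"])
E
```

```text
[528.1 -45.8 290.5] [180.    0.   89.9] [[-0.0, -0.97, -0.26, 70.44], [1.0, -0.0, 0.0, 1.1], [-0.0, -0.26, 0.97, -144.93], [0.0, 0.0, 0.0, 1.0]]
yel 585 [528.8 -23.8 152.9] rect [539.  -21.7] [ 55.2 113.7] 62.5
red 134 [638.4 -12.   63.3] rect [638.8 -12.1] [16.2 16.4] 83.1
blue 1105 [609.1 -15.3  56.3] rect [615.1 -15.6] [46.5 81.3] 83.2
collar 223 [613.8 -15.4  70.8] rect [614.3 -15.4] [ 8.  47.7] 7.8
postL 183 [586.6  26.2  83. ] rect [586.   26.4] [45.5 12.2] 8.0
postR 177 [598.1 -62.3  82.9] rect [599.  -62.9] [46.3 11.5] 7.6
```

View pics/w1.png

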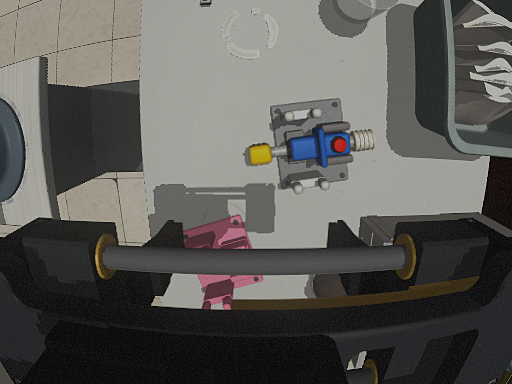

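The wrist image shows the grey stand at (308,145), the collar at (322,147), the button at (340,145) and the handle at (260,154). The stand centre is about (592.5,-18), yaw about 8°. Next, the bar.

Request:
carry_out(steps=[{"tx": -0.08,"ty": 0.25,"tz": -0.05,"yaw": 0,"hand": 1},{"tx": -0.08,"ty": 0.25,"tz": -0.05,"yaw": 0,"hand": 1},{"tx": -0.08,"ty": 0.25,"tz": -0.1,"yaw": 0,"hand": 1},{"tx": -0.08,"ty": 0.25,"tz": -0.1,"yaw": 0,"hand": 1},{"tx": -0.08,"ty": 0.25,"tz": -0.1,"yaw": 0,"hand": 1},{"tx": -0.08,"ty": 0.17,"tz": -0.1,"yaw": 0,"hand": 1},{"tx": 0,"ty": 0,"tz": -0.1,"yaw": 0,"hand": 0.7},{"tx": 0,"ty": 0,"tz": 0,"yaw": 0,"hand": 0.7}])

```text
time: 3.45
tool_pos: [454.9, 162.9, 198.1]
eef_rot: [-179.7, 0.1, 89.7]
contact_force: [0.0, -1.3, -0.4]
opening: 80.2
finger_force: 0.0
```

```bash
python3 - <<'E'
from h import *
s,p,w=wcloud("w2");print(np.round(s["tool_pos"],1),np.round(s["eef_rot"],1))
X,Y,Z=w[...,0],w[...,1],w[...,2]
for lo,hi in ((8,20),(38,52)):
    m=(X>425)&(X<485)&(Y>175)&(Y<345)&(Z>lo)&(Z<hi);P=w[m];print(m.sum(),P.mean(0),cv2.minAreaRect(P[:,:2].astype(np.float32)))
E
```

```text
[454.9 162.9 198.1] [-1.797e+02  1.000e-01  8.970e+01]
1135 [457.29682395 258.84761762  13.41059264] ((457.2834167480469, 259.76397705078125), (15.471789360046387, 128.09544372558594), 0.22018715739250183)
439 [457.34282599 259.80802603  45.5606963 ] ((457.2524108886719, 260.1568298339844), (32.714237213134766, 12.950154304504395), 89.64871978759766)
```

Request:
carry_out(steps=[{"tx": 0.015,"ty": 0.215,"tz": 0,"yaw": 0,"hand": 0.6},{"tx": 0,"ty": 0.215,"tz": -0.1,"yaw": 0,"hand": 0.6},{"tx": 0,"ty": 0.217,"tz": -0.15,"yaw": 0,"hand": 0.6},{"tx": 0,"ty": 0,"tz": -0.2,"yaw": 0,"hand": 0.6},{"tx": 0,"ty": 0,"tz": -0.2,"yaw": 0,"hand": 0.6},{"tx": 0,"ty": 0,"tz": -0.2,"yaw": 0,"hand": 0.6},{"tx": 0,"ty": 0,"tz": -0.15,"yaw": 0,"hand": 0.6},{"tx": 0,"ty": 0,"tz": -0.07,"yaw": 0,"hand": 0.6}])

```text
time: 4.17
tool_pos: [459.7, 257.7, 37.7]
eef_rot: [-179.9, 0.2, 89.3]
contact_force: [-0.0, -1.1, 0.7]
opening: 52.1
finger_force: 0.0
```

Request:
carry_out(squeeze=25, steps=[{"tx": 0,"ty": 0,"tz": 0,"yaw": 0,"hand": 0.6},{"tx": 0,"ty": 0,"tz": 0,"yaw": 0,"hand": 0},{"tx": 0,"ty": 0,"tz": 0,"yaw": 0,"hand": 0},{"tx": 0,"ty": 0,"tz": 0,"yaw": 0,"hand": 0},{"tx": 0,"ty": 0,"tz": 0,"yaw": 0,"hand": 0},{"tx": 0,"ty": 0,"tz": 0,"yaw": 0,"hand": 0},{"tx": 0,"ty": 0,"tz": 0,"yaw": 0,"hand": 0},{"tx": 0,"ty": 0,"tz": 0,"yaw": 0,"hand": 0}])

```text
time: 4.83
tool_pos: [458.5, 260.8, 40.3]
eef_rot: [180.0, 0.0, 89.6]
contact_force: [4.2, -0.6, 4.1]
opening: 13.8
finger_force: 25.5
```

Request:
carry_out(steps=[{"tx": 0,"ty": 0,"tz": 0.1,"yaw": 0,"hand": 0},{"tx": 0,"ty": 0,"tz": 0.2,"yaw": 0,"hand": 0},{"tx": 0,"ty": 0,"tz": 0.25,"yaw": 0,"hand": 0},{"tx": 0,"ty": 0,"tz": 0.25,"yaw": 0,"hand": 0},{"tx": 0.1,"ty": -0.2,"tz": 0.1,"yaw": 0.1,"hand": 0},{"tx": 0.1,"ty": -0.22,"tz": 0,"yaw": 0.1,"hand": 0},{"tx": 0.1,"ty": -0.22,"tz": 0,"yaw": 0.08,"hand": 0},{"tx": 0.1,"ty": -0.22,"tz": 0,"yaw": 0,"hand": 0}])

```text
time: 5.5
tool_pos: [518.9, 130.1, 175.2]
eef_rot: [180.0, 0.0, 98.1]
contact_force: [0.9, 0.1, -2.0]
opening: 13.9
finger_force: 25.0
```

Request:
carry_out(steps=[{"tx": 0.1,"ty": -0.22,"tz": 0,"yaw": 0,"hand": 0},{"tx": 0.1,"ty": -0.22,"tz": 0,"yaw": 0,"hand": 0},{"tx": 0.1,"ty": -0.22,"tz": 0,"yaw": 0,"hand": 0},{"tx": 0,"ty": 0,"tz": 0,"yaw": 0,"hand": 0},{"tx": 0,"ty": 0,"tz": 0,"yaw": 0,"hand": 0}])

```text
time: 5.92
tool_pos: [564.0, 29.5, 174.1]
eef_rot: [-179.9, 0.0, 97.7]
contact_force: [-0.2, 0.9, -1.6]
opening: 13.9
finger_force: 25.0
```

```bash
python3 - <<'E'
from h import *
for i in range(2):
    s,p,w=wcloud(f"w3{i}");print(np.round(s["tool_pos"],1),np.round(s["eef_rot"],1),s["opening"],np.round(s["contact_force"],1));rep(w,p["color"])
E
```

```text
[564.   29.5 174.1] [-179.9    0.    97.7] 13.900726165331074 [-0.2  0.9 -1.6]
yel 259 [554.1  45.9 212.9] rect [546.9  26.8] [93.  32.3] 60.6
blue 60 [602.4  -5.9  51.7] rect [617.4   1.5] [67.9 18. ] 18.2
postL 179 [602.   29.4  82.7] rect [602.5  28.7] [12.  10.7] 12.4
[563.3  32.  174.3] [-179.9   -0.    97.9] 13.689606917800077 [-0.6  1.6 -2.3]
yel 237 [553.6  51.1 219.5] rect [554.4  24.4] [91.6 25.5] 81.0
blue 40 [602.2  -5.2  51.7] rect [602.7  -2.3] [14.1  6.1] 79.5
postL 178 [602.1  29.6  82.5] rect [602.4  28.9] [11.7 10.6] 6.0
```

View pics/w31.png

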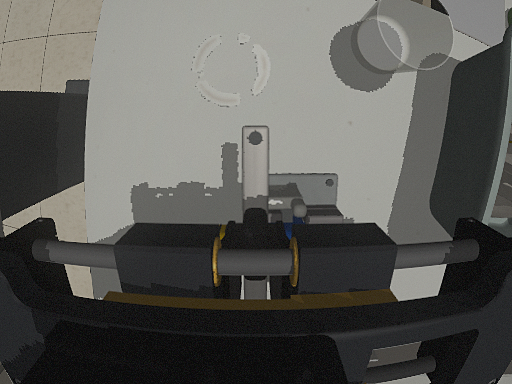

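The wrist view shows the bar held crosswise with its end at (256,138), and the stand's left post just below at (300,210). I'll go above the slots and compare the bar with the posts in one image.

Request:
carry_out(steps=[{"tx": 0.064,"ty": -0.108,"tz": 0,"yaw": 0,"hand": 0},{"tx": 0.064,"ty": -0.109,"tz": 0,"yaw": 0,"hand": 0},{"tx": 0.064,"ty": -0.109,"tz": 0,"yaw": 0,"hand": 0},{"tx": 0,"ty": 0,"tz": -0.13,"yaw": 0,"hand": 0},{"tx": 0,"ty": 0,"tz": -0.13,"yaw": 0,"hand": 0},{"tx": 0,"ty": 0,"tz": 0,"yaw": 0,"hand": 0},{"tx": 0,"ty": 0,"tz": 0,"yaw": 0,"hand": 0}])

```text
time: 6.6
tool_pos: [591.3, -14.3, 135.3]
eef_rot: [-179.9, -0.1, 98.2]
contact_force: [0.4, 1.1, -1.5]
opening: 14.0
finger_force: 25.0
```

```bash
cat >> h.py <<'E'
def meas(n,name):
    for i in range(n):
        s,p,w=wcloud(f"{name}{i}");X,Y,Z=w[...,0],w[...,1],w[...,2];t=s["tool_pos"]
        print("tcp",np.round(t,1),np.round(s["eef_rot"],1),np.round(s["contact_force"],1))
        lo=(X>540)&(X<650)&(Y>0)&(Y<100)
        m=lo&(abs(Z-(t[2]-25))<7);P=w[m]
        if len(P)>5: q=cv2.fitLine(P[:,:2].astype(np.float32),cv2.DIST_L2,0,.01,.01).ravel();r=cv2.minAreaRect(P[:,:2].astype(np.float32));print(" bar",len(P),np.round(P.mean(0),1),np.round(np.r_[r[0],r[1]],1),np.round(r[2],1))
        m=lo&(abs(Z-83)<3)&(Y<40)
        m2=cv2.connectedComponentsWithStats(m.astype(np.uint8))
        for k in range(1,m2[0]):
            P=w[m2[1]==k]
            if len(P)>15: r=cv2.minAreaRect(P[:,:2].astype(np.float32));print(" post",len(P),np.round(P.mean(0),1),np.round(np.r_[r[0],r[1]],1),round(r[2],1))
E
python3 - <<'E'
from h import *
meas(3,"w4")
E
```

```text
tcp [591.3 -14.3 135.3] [-1.799e+02 -1.000e-01  9.820e+01] [ 0.4  1.1 -1.5]
 bar 2238 [586.8  24.7 108.5] [587.   24.   16.   50.4] 7.7
 post 262 [569.8  23.8  83.3] [569.6  23.8  11.   11.6] 7.3
 post 266 [602.6  28.8  83.4] [602.8  28.5  11.6  11.7] 9.3
tcp [592.4 -14.3 136.5] [180.   -0.   98.2] [ 0.6  0.8 -1.2]
 bar 2239 [587.9  24.7 109.7] [588.   24.1  16.   50.2] 7.7
 post 273 [569.7  23.8  83.3] [569.6  23.5  11.8  11.9] 7.2
 post 260 [602.6  28.8  83.3] [602.7  28.1  11.7  11.9] 8.2
tcp [592.9 -14.5 137.1] [179.9  -0.   98.1] [ 0.5  0.6 -2.8]
 bar 2232 [588.5  24.5 110.3] [588.7  23.9  16.   50.3] 7.6
 post 252 [602.7  28.7  83.3] [603.   28.5  11.1  11.8] 9.5
 post 263 [569.7  23.8  83.4] [569.5  23.6  11.8  11.1] 9.1
```

View pics/w40.png

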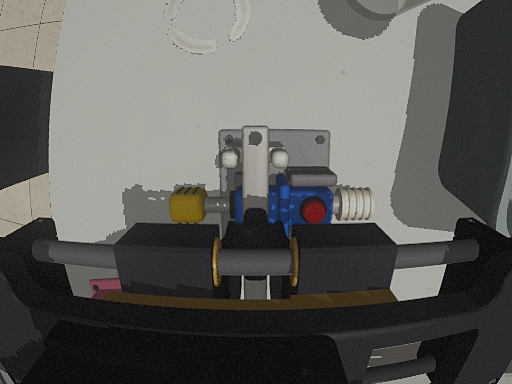

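The bar lies between the two pegs of the left post, at (230,158) and (280,157). It's about 1.8 mm too far in +x, so I'll correct that and check again.

Request:
carry_out(steps=[{"tx": -0.007,"ty": -0.025,"tz": -0.07,"yaw": 0.017,"hand": 0},{"tx": 0,"ty": 0,"tz": 0,"yaw": 0,"hand": 0},{"tx": 0,"ty": 0,"tz": 0,"yaw": 0,"hand": 0},{"tx": 0,"ty": 0,"tz": 0,"yaw": 0,"hand": 0},{"tx": 0,"ty": 0,"tz": 0,"yaw": 0,"hand": 0},{"tx": 0,"ty": 0,"tz": 0,"yaw": 0,"hand": 0}])

```text
time: 7.25
tool_pos: [591.6, -19.8, 125.7]
eef_rot: [180.0, -0.0, 98.5]
contact_force: [0.5, 0.7, -3.1]
opening: 13.6
finger_force: 25.0
```

```bash
python3 - <<'E'
from h import *
meas(3,"w5")
E
```

```text
tcp [591.6 -19.8 125.7] [180.   -0.   98.5] [ 0.5  0.7 -3.1]
 bar 1966 [586.5  22.3  98.7] [586.7  21.3  16.   44.9] 8.0
 post 299 [569.7  23.8  83.3] [569.2  23.2  11.7  12. ] 8.1
 post 299 [602.4  28.6  83.4] [603.   28.2  11.8  11.9] 8.5
tcp [591.6 -19.7 125.7] [180.   -0.   98.5] [ 0.2  0.  -2.1]
 bar 1971 [586.5  22.2  98.7] [586.7  21.4  16.   44.8] 8.0
 post 299 [569.6  23.8  83.3] [569.3  23.2  11.7  12. ] 8.0
 post 303 [602.5  28.6  83.3] [603.   28.2  11.8  11.9] 9.6
tcp [591.6 -19.8 125.7] [180.   -0.   98.5] [ 0.1  1.1 -0.2]
 bar 1969 [586.4  22.2  98.7] [586.7  21.3  16.   44.8] 8.0
 post 300 [569.8  23.7  83.3] [569.9  23.5  11.6  12.5] 7.0
 post 307 [602.6  28.6  83.2] [603.   28.2  11.8  11.9] 9.2
```

Request:
carry_out(steps=[{"tx": 0,"ty": 0,"tz": -0.03,"yaw": 0,"hand": 0},{"tx": 0,"ty": 0,"tz": -0.03,"yaw": 0,"hand": 0},{"tx": 0,"ty": 0,"tz": -0.03,"yaw": 0,"hand": 0},{"tx": 0,"ty": 0,"tz": -0.03,"yaw": 0,"hand": 0},{"tx": 0,"ty": 0,"tz": -0.03,"yaw": 0,"hand": 0},{"tx": 0,"ty": 0,"tz": -0.02,"yaw": 0,"hand": 0},{"tx": 0,"ty": 0,"tz": 0,"yaw": 0,"hand": 0},{"tx": 0,"ty": 0,"tz": 0,"yaw": 0,"hand": 0}])

```text
time: 8.07
tool_pos: [591.4, -19.8, 99.7]
eef_rot: [-180.0, -0.0, 98.5]
contact_force: [0.1, 0.7, -2.0]
opening: 14.1
finger_force: 25.0
```

```bash
python3 - <<'E'
from h import *
meas(1,"w6")
E
```

```text
tcp [591.4 -19.8  99.7] [-180.    -0.    98.5] [ 0.1  0.7 -2. ]
 bar 2384 [588.   21.5  73. ] [588.1  19.4  45.3  50.1] 13.7
 post 401 [569.7  23.9  83.4] [569.6  23.5  11.3  12. ] 10.0
 post 406 [602.4  28.7  83.3] [602.9  28.5  12.   11.9] 7.9
```

Request:
carry_out(steps=[{"tx": 0,"ty": 0,"tz": -0.015,"yaw": 0,"hand": 0},{"tx": 0,"ty": 0,"tz": 0,"yaw": 0,"hand": 0},{"tx": 0,"ty": 0,"tz": 0,"yaw": 0,"hand": 0.4},{"tx": 0,"ty": 0,"tz": 0,"yaw": 0,"hand": 0.4},{"tx": 0,"ty": 0,"tz": 0,"yaw": 0,"hand": 0.4},{"tx": 0,"ty": 0,"tz": 0,"yaw": 0,"hand": 0.4}])

```text
time: 8.62
tool_pos: [591.5, -19.8, 97.9]
eef_rot: [180.0, 0.0, 98.5]
contact_force: [-0.7, -0.6, 0.6]
opening: 30.8
finger_force: 0.0
```

Request:
carry_out(steps=[{"tx": 0,"ty": 0,"tz": 0.1,"yaw": 0,"hand": 0.4},{"tx": 0,"ty": 0,"tz": 0.2,"yaw": 0,"hand": 0.4},{"tx": 0,"ty": 0,"tz": 0.2,"yaw": 0,"hand": 0.4},{"tx": 0,"ty": -0.2,"tz": 0.2,"yaw": 0,"hand": 0},{"tx": 0,"ty": -0.2,"tz": 0,"yaw": 0,"hand": 0},{"tx": 0,"ty": -0.2,"tz": 0,"yaw": 0,"hand": 0},{"tx": 0,"ty": 0,"tz": 0,"yaw": 0,"hand": 0},{"tx": 0,"ty": 0,"tz": 0,"yaw": 0,"hand": 0}])

```text
time: 9.28
tool_pos: [591.2, -112.0, 202.0]
eef_rot: [-180.0, 0.0, 98.2]
contact_force: [-0.2, -0.1, 0.5]
opening: 9.4
finger_force: 0.0
```

```bash
python3 - <<'E'
from h import *
s,p,w=wcloud("w7");print(np.round(s["tool_pos"],1),np.round(s["eef_rot"],1));rep(w,p["color"])
X,Y,Z=w[...,0],w[...,1],w[...,2]
m=(X>560)&(X<630)&(Y>-100)&(Y<70)&(Z>95)&(Z<108);P=w[m];print("grip",len(P),P.mean(0))
for lo,hi in((40,70),(-105,-75)):
  m=(X>560)&(X<640)&(Y>lo-0)&(Y<hi)&(Z>50)&(Z<78);P=w[m];print("barend",len(P),P.mean(0))
E
```

```text
[ 591.2 -112.   202. ] [-180.     0.    98.2]
yel 915 [548.4 -40.8 107.6] rect [561.  -59.2] [ 41.2 112.8] 43.8
red 246 [638.6 -11.9  63.1] rect [639.4 -11.2] [18.2 17.3] 54.9
blue 1478 [616.2 -15.5  58.2] rect [616.2 -15.8] [80.2 48.2] 11.2
collar 414 [614.  -16.   70.9] rect [614.4 -16.1] [ 8.  48.1] 9.2
postL 321 [586.6  24.6  82.8] rect [582.5  19.6] [49.1 37.7] 56.5
postR 351 [597.6 -59.7  82.9] rect [595.4 -39.8] [44.9 58.4] 9.9
grip 684 [592.9739387  -21.18792412 103.61696757]
barend 48 [584.96039874  41.63853804  71.29048079]
barend 161 [601.70342735 -79.73732133  71.48175444]
```

View pics/w7.png

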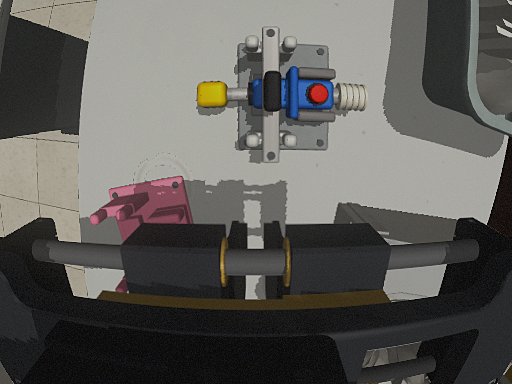

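The bar sits in both slots with its ends level, at (270,37) and (270,155), in front of the collar at (293,92). The button is at (318,93), about (639,-12) in world coordinates. Next is the button press with closed fingers.

Request:
carry_out(steps=[{"tx": 0.106,"ty": 0.223,"tz": 0,"yaw": 0,"hand": 0},{"tx": 0.106,"ty": 0.223,"tz": 0,"yaw": 0,"hand": 0},{"tx": 0.106,"ty": 0.222,"tz": 0,"yaw": 0,"hand": 0},{"tx": 0,"ty": 0,"tz": -0.2,"yaw": 0,"hand": 0},{"tx": 0,"ty": 0,"tz": -0.2,"yaw": 0,"hand": 0},{"tx": 0,"ty": 0,"tz": -0.2,"yaw": 0,"hand": 0},{"tx": 0,"ty": 0,"tz": 0,"yaw": 0,"hand": 0},{"tx": 0,"ty": 0,"tz": 0,"yaw": 0,"hand": 0}])

```text
time: 10.0
tool_pos: [638.0, -7.4, 111.1]
eef_rot: [-179.8, -0.1, 98.6]
contact_force: [-0.4, -0.6, 0.5]
opening: 0.2
finger_force: 0.0
```

Request:
carry_out(steps=[{"tx": 0,"ty": 0,"tz": 0,"yaw": 0,"hand": 0},{"tx": 0,"ty": 0,"tz": 0,"yaw": 0,"hand": 0},{"tx": 0,"ty": 0,"tz": 0,"yaw": 0,"hand": 0},{"tx": 0,"ty": 0,"tz": 0,"yaw": 0,"hand": 0}])

```text
time: 10.33
tool_pos: [640.0, -9.1, 113.9]
eef_rot: [179.8, 0.0, 98.5]
contact_force: [-0.5, 1.4, 0.7]
opening: 0.6
finger_force: 0.0
```

Request:
carry_out(steps=[{"tx": -0.004,"ty": -0.018,"tz": -0.1,"yaw": 0,"hand": 0},{"tx": 0,"ty": 0,"tz": -0.1,"yaw": 0,"hand": 0},{"tx": 0,"ty": 0,"tz": 0,"yaw": 0,"hand": 0},{"tx": 0,"ty": 0,"tz": 0,"yaw": 0,"hand": 0},{"tx": 0,"ty": 0,"tz": 0,"yaw": 0,"hand": 0}])

```text
time: 10.75
tool_pos: [638.6, -11.6, 82.4]
eef_rot: [-180.0, -0.0, 98.5]
contact_force: [0.0, 0.5, -0.0]
opening: 0.5
finger_force: 0.0
```

Request:
carry_out(steps=[{"tx": 0,"ty": 0,"tz": -0.02,"yaw": 0,"hand": 0},{"tx": 0,"ty": 0,"tz": -0.015,"yaw": 0,"hand": 0},{"tx": 0,"ty": 0,"tz": -0.01,"yaw": 0,"hand": 0},{"tx": 0,"ty": 0,"tz": 0,"yaw": 0,"hand": 0},{"tx": 0,"ty": 0,"tz": 0,"yaw": 0,"hand": 0}])

```text
time: 11.17
tool_pos: [639.2, -11.5, 76.2]
eef_rot: [179.9, -0.0, 98.5]
contact_force: [0.2, 0.5, 3.8]
opening: 0.5
finger_force: 2.2
```

Request:
carry_out(steps=[{"tx": 0,"ty": 0,"tz": -0.01,"yaw": 0,"hand": 0},{"tx": 0,"ty": 0,"tz": 0,"yaw": 0,"hand": 0},{"tx": 0,"ty": 0,"tz": 0,"yaw": 0,"hand": 0},{"tx": 0,"ty": 0,"tz": 0,"yaw": 0,"hand": 0}])

```text
time: 11.5
tool_pos: [639.3, -11.4, 75.1]
eef_rot: [179.9, 0.0, 98.5]
contact_force: [-0.8, -0.1, 7.6]
opening: 0.6
finger_force: 3.8
```

Request:
carry_out(steps=[{"tx": 0,"ty": 0,"tz": 0.1,"yaw": 0,"hand": 0},{"tx": 0,"ty": 0,"tz": 0.25,"yaw": 0,"hand": 0.3},{"tx": 0,"ty": 0,"tz": 0.25,"yaw": 0,"hand": 0.6},{"tx": -0.12,"ty": -0.2,"tz": 0.25,"yaw": 0,"hand": 0.6},{"tx": -0.12,"ty": -0.2,"tz": 0,"yaw": 0,"hand": 0.6},{"tx": -0.12,"ty": -0.2,"tz": 0,"yaw": 0,"hand": 0.6},{"tx": -0.12,"ty": -0.1,"tz": 0,"yaw": 0,"hand": 0.6},{"tx": 0,"ty": 0,"tz": 0,"yaw": 0,"hand": 0.6}])

```text
time: 12.17
tool_pos: [565.8, -117.1, 194.0]
eef_rot: [-179.7, 0.2, 98.1]
contact_force: [-0.5, 0.8, -0.9]
opening: 39.2
finger_force: 0.0
```

```bash
sed -i 's/&(Z>42);red/\&(Z>42)\&(Z<70);red/' h.py; python3 - <<'E'
from h import *
s,p,w=wcloud("w8");print(np.round(s["tool_pos"],1),np.round(s["eef_rot"],1));rep(w,p["color"])
E
```

```text
[ 565.8 -117.1  194. ] [-179.7    0.2   98.1]
yel 727 [513.9 -30.9  53.4] rect [513.7 -30.5] [28.6 24.8] 7.4
red 242 [638.6 -12.   63.3] rect [638.7 -12.3] [16.3 16.5] 8.1
blue 1376 [615.9 -15.5  58.6] rect [616.1 -15. ] [83.3 48.1] 21.9
collar 442 [613.7 -15.6  70.7] rect [613.9 -15.8] [ 7.9 49.1] 8.6
postL 355 [585.7  23.4  82.8] rect [590.5  18. ] [42.4 43.9] 33.2
postR 417 [596.5 -56.   83.4] rect [595. -40.] [45.2 58.4] 9.3
```

View pics/w8.png

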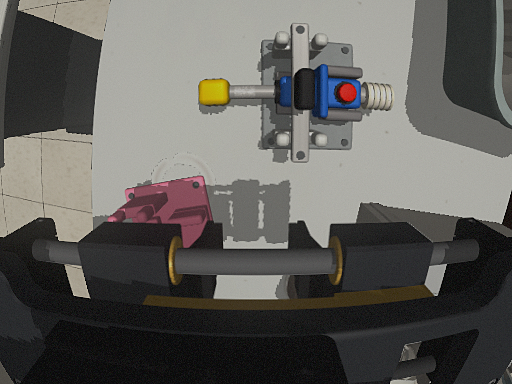

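The handle has sprung out, with its grip at (213,92), about (514,-31) in world coordinates. The bar is still seated. I'll turn the gripper a quarter turn and go over the grip.

Request:
carry_out(steps=[{"tx": -0.043,"ty": 0.072,"tz": 0,"yaw": -0.23,"hand": 0.75},{"tx": -0.043,"ty": 0.072,"tz": 0,"yaw": -0.23,"hand": 0.75},{"tx": -0.043,"ty": 0.072,"tz": 0,"yaw": -0.23,"hand": 0.75},{"tx": -0.043,"ty": 0.072,"tz": 0,"yaw": -0.23,"hand": 0.75},{"tx": -0.043,"ty": 0.072,"tz": 0,"yaw": -0.23,"hand": 0.75},{"tx": -0.043,"ty": 0.072,"tz": 0,"yaw": -0.23,"hand": 0.75},{"tx": -0.043,"ty": 0.072,"tz": 0,"yaw": -0.23,"hand": 0.75},{"tx": -0.043,"ty": 0.072,"tz": 0,"yaw": -0.23,"hand": 0.75}])

```text
time: 12.88
tool_pos: [518.2, -22.6, 194.6]
eef_rot: [-180.0, -0.0, 43.1]
contact_force: [0.6, 0.5, -0.2]
opening: 65.3
finger_force: 0.0
```

Request:
carry_out(steps=[{"tx": 0,"ty": 0,"tz": 0,"yaw": -0.23,"hand": 0.75},{"tx": 0,"ty": 0,"tz": 0,"yaw": -0.23,"hand": 0.75},{"tx": 0,"ty": 0,"tz": 0,"yaw": -0.23,"hand": 0.75},{"tx": 0,"ty": 0,"tz": 0,"yaw": -0.23,"hand": 0.75},{"tx": 0,"ty": 0,"tz": 0,"yaw": -0.24,"hand": 0.75},{"tx": 0,"ty": 0,"tz": 0,"yaw": 0,"hand": 0.75},{"tx": 0,"ty": 0,"tz": 0,"yaw": 0,"hand": 0.75},{"tx": 0,"ty": 0,"tz": 0,"yaw": 0,"hand": 0.75}])

```text
time: 13.55
tool_pos: [518.4, -23.9, 194.5]
eef_rot: [-180.0, 0.0, 8.8]
contact_force: [-0.8, 0.0, -0.3]
opening: 65.6
finger_force: 0.0
```

Request:
carry_out(steps=[{"tx": -0.033,"ty": -0.045,"tz": -0.15,"yaw": -0.017,"hand": 0.75},{"tx": 0,"ty": 0,"tz": -0.2,"yaw": 0,"hand": 0.75},{"tx": 0,"ty": 0,"tz": -0.2,"yaw": 0,"hand": 0.75},{"tx": 0,"ty": 0,"tz": -0.2,"yaw": 0,"hand": 0.75},{"tx": 0,"ty": 0,"tz": 0,"yaw": 0,"hand": 0.75},{"tx": 0,"ty": 0,"tz": 0,"yaw": 0,"hand": 0.75},{"tx": 0,"ty": 0,"tz": 0,"yaw": 0,"hand": 0.75}])

```text
time: 14.13
tool_pos: [514.5, -31.2, 83.2]
eef_rot: [-180.0, -0.1, 8.1]
contact_force: [0.0, 0.5, 0.3]
opening: 65.3
finger_force: 0.0
```

```bash
python3 - <<'E'
from h import *
s,p,w=wcloud("w9");print(np.round(s["tool_pos"],1),np.round(s["eef_rot"],1));rep(w,p["color"])
E
```

```text
[514.5 -31.2  83.2] [-1.8e+02 -1.0e-01  8.1e+00]
yel 1426 [515.7 -30.4  53.3] rect [514.8 -30.5] [25.8 25.1] 8.4
red 671 [638.5 -12.1  63.3] rect [639.6 -11.9] [18.1 16.8] 13.3
blue 3992 [615.5 -15.7  59.2] rect [615.8 -15.5] [80. 49.] 8.2
collar 1298 [613.6 -15.9  70.7] rect [614.1 -15.7] [ 8.4 49. ] 8.5
postL 1290 [570.5  19.8  83.1] rect [558.6  18.9] [102.5  15.6] 13.9
postR 1326 [582.8 -62.7  83.1] rect [572.  -62.7] [85.6 62.1] 37.3
```

Aligned. I'll lower 45 mm and close.

Request:
carry_out(squeeze=40, steps=[{"tx": 0,"ty": 0,"tz": -0.1,"yaw": 0,"hand": 0.75},{"tx": 0,"ty": 0,"tz": -0.12,"yaw": 0,"hand": 0.75},{"tx": 0,"ty": 0,"tz": -0.08,"yaw": 0,"hand": 0.75},{"tx": 0,"ty": 0,"tz": 0,"yaw": 0,"hand": 0.75},{"tx": 0,"ty": 0,"tz": 0,"yaw": 0,"hand": 0.2},{"tx": 0,"ty": 0,"tz": 0,"yaw": 0,"hand": 0},{"tx": 0,"ty": 0,"tz": 0,"yaw": 0,"hand": 0},{"tx": 0,"ty": 0,"tz": 0,"yaw": 0,"hand": 0}])

```text
time: 14.85
tool_pos: [514.3, -31.6, 38.1]
eef_rot: [180.0, -0.1, 8.0]
contact_force: [-0.1, -0.3, 0.0]
opening: 45.8
finger_force: 0.0
```

Request:
carry_out(steps=[{"tx": 0,"ty": 0,"tz": 0,"yaw": 0,"hand": 0},{"tx": 0,"ty": 0,"tz": 0,"yaw": 0,"hand": 0},{"tx": 0,"ty": 0,"tz": 0,"yaw": 0,"hand": 0}])

```text
time: 15.1
tool_pos: [513.5, -31.4, 37.2]
eef_rot: [180.0, -0.0, 8.0]
contact_force: [-0.8, 0.2, 1.1]
opening: 26.5
finger_force: 0.3
```

Request:
carry_out(steps=[{"tx": 0,"ty": 0,"tz": 0,"yaw": 0,"hand": 0},{"tx": 0,"ty": 0,"tz": 0,"yaw": 0,"hand": 0},{"tx": -0.05,"ty": -0.007,"tz": 0,"yaw": 0,"hand": 0},{"tx": -0.05,"ty": -0.007,"tz": 0,"yaw": 0,"hand": 0},{"tx": -0.05,"ty": -0.007,"tz": 0,"yaw": 0,"hand": 0},{"tx": -0.05,"ty": -0.007,"tz": 0,"yaw": 0,"hand": 0},{"tx": -0.05,"ty": -0.007,"tz": 0,"yaw": 0,"hand": 0},{"tx": 0,"ty": 0,"tz": 0,"yaw": 0,"hand": 0}])

```text
time: 15.77
tool_pos: [474.1, -37.3, 37.0]
eef_rot: [180.0, 0.1, 8.0]
contact_force: [1.6, 0.9, 1.4]
opening: 25.6
finger_force: 40.0
```

```bash
python3 - <<'E'
from h import *
s,p,w=wcloud("w10");print(np.round(s["tool_pos"],1),np.round(s["eef_rot"],1),np.round(s["contact_force"],1),s["opening"],s["finger_force"]);rep(w,p["color"])
E
```

```text
[474.1 -37.3  37. ] [1.8e+02 1.0e-01 8.0e+00] [1.6 0.9 1.4] 25.582468637443174 39.99989289790392
yel 638 [486.3 -37.   50.7] rect [482.5 -40. ] [27.4 17.3] 59.4
blue 3102 [576.4 -22.4  52.9] rect [576.8 -22.4] [22.5 29.4] 8.6
postL 1222 [561.3  20.8  83.1] rect [533.8  28.8] [ 32.2 126. ] 65.2
postR 1861 [564.  -48.1  82. ] rect [531.4 -44.4] [119.8  59.1] 3.0
```

Request:
carry_out(steps=[{"tx": -0.04,"ty": -0.006,"tz": 0,"yaw": 0,"hand": 0},{"tx": -0.03,"ty": -0.004,"tz": 0,"yaw": 0,"hand": 0},{"tx": -0.02,"ty": -0.003,"tz": 0,"yaw": 0,"hand": 0},{"tx": 0,"ty": 0,"tz": 0,"yaw": 0,"hand": 0},{"tx": 0,"ty": 0,"tz": 0,"yaw": 0,"hand": 0}])

```text
time: 16.23
tool_pos: [462.6, -38.8, 37.1]
eef_rot: [180.0, -0.0, 8.0]
contact_force: [3.2, -0.6, 0.5]
opening: 25.6
finger_force: 40.0
```

Request:
carry_out(steps=[{"tx": -0.02,"ty": -0.003,"tz": 0,"yaw": 0,"hand": 0},{"tx": -0.015,"ty": -0.002,"tz": 0,"yaw": 0,"hand": 0},{"tx": 0,"ty": 0,"tz": 0,"yaw": 0,"hand": 0},{"tx": 0,"ty": 0,"tz": 0,"yaw": 0,"hand": 0}])

```text
time: 16.57
tool_pos: [457.2, -39.5, 37.0]
eef_rot: [180.0, -0.0, 8.0]
contact_force: [3.9, -0.3, 0.6]
opening: 25.5
finger_force: 40.0
```

Request:
carry_out(steps=[{"tx": -0.02,"ty": -0.003,"tz": 0,"yaw": 0,"hand": 0},{"tx": -0.015,"ty": -0.002,"tz": 0,"yaw": 0,"hand": 0},{"tx": 0,"ty": 0,"tz": 0,"yaw": 0,"hand": 0},{"tx": 0,"ty": 0,"tz": 0,"yaw": 0,"hand": 0}])

```text
time: 16.9
tool_pos: [451.9, -40.3, 37.0]
eef_rot: [180.0, -0.0, 8.0]
contact_force: [2.8, 0.2, 1.1]
opening: 25.9
finger_force: 40.0
```

Request:
carry_out(steps=[{"tx": -0.015,"ty": -0.002,"tz": 0,"yaw": 0,"hand": 0},{"tx": 0,"ty": 0,"tz": 0,"yaw": 0,"hand": 0},{"tx": 0,"ty": 0,"tz": 0,"yaw": 0,"hand": 0}])

```text
time: 17.15
tool_pos: [449.6, -40.5, 37.0]
eef_rot: [180.0, -0.0, 8.0]
contact_force: [4.3, 0.2, 0.8]
opening: 25.4
finger_force: 40.0
```

```bash
python3 - <<'E'
from h import *
for n in ("w11","scene","top"):
    if n=="w11": s,p,w=wcloud(n);print(np.round(s["tool_pos"],1),np.round(s["contact_force"],1),np.round(s["joint_positions"],1))
    else: p=bot.capture(n);w=cloud(p);cv2.imwrite(f"pics/{n}2.png",cv2.resize(p["color"][140:260,220:320,::-1],None,fx=5,fy=5,interpolation=cv2.INTER_CUBIC))
    print(n);rep(w,p["color"])
E
```

```text
[449.6 -40.5  37. ] [4.3 0.2 0.8] [ 15.1  25.4 -18.5 126.5  15.7  30.2 -97.4]
w11
blue 1394 [568.2 -23.4  52.4] rect [568.6 -23.5] [11.6 29.3] 7.3
postL 43 [473.3  42.4  91. ] rect [474.4  44.3] [10.8  4.7] 61.2
scene
red 15 [622.8 -11.8  61.6] rect [622.7 -11.6] [12.7 18.1] 30.8
blue 104 [588.  -11.9  49.5] rect [600.5 -10.8] [83.  38.3] 10.4
collar 9 [595.9  -1.3  68.8] rect [596.4  -3.6] [ 4.6 22.2] 4.1
postL 46 [581.6  12.3  81.7] rect [583.5  11.6] [44.2 43.1] 7.2
postR 29 [587.5 -48.5  81.7] rect [586.3 -53.1] [37.5 61.1] 42.9
top
red 14 [625.5 -11.8  63.2] rect [625.6 -11. ] [11.6 13.4] 0.5
blue 118 [595.7 -14.4  56.1] rect [601.9 -14. ] [39.1 81. ] 88.5
collar 11 [602.5 -10.8  70.7] rect [603.2 -13.7] [ 4.1 40. ] 13.3
postL 34 [583.6  26.   82. ] rect [580.2  21.3] [50.8 37.4] 57.3
postR 31 [596.9 -51.7  82.9] rect [588.1 -48.7] [38.9 59.9] 42.3
```

View pics/w11.png

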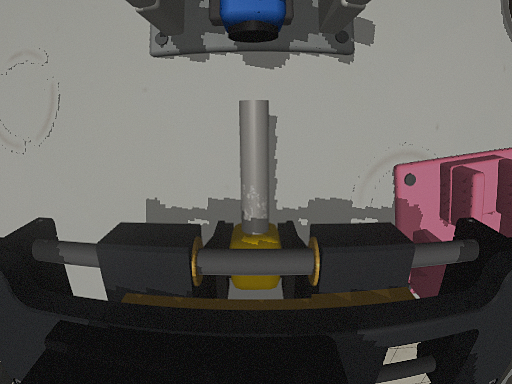

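The rod is drawn nearly fully out (rows 100–230) and the brush has slid about 12 mm, almost against the bar. The force is 4.3 N, which matches the spring alone, so I'll keep pulling until it rises at the hard stop.

Request:
carry_out(steps=[{"tx": -0.015,"ty": -0.002,"tz": 0,"yaw": 0,"hand": 0},{"tx": 0,"ty": 0,"tz": 0,"yaw": 0,"hand": 0},{"tx": 0,"ty": 0,"tz": 0,"yaw": 0,"hand": 0}])

```text
time: 17.55
tool_pos: [447.4, -40.8, 37.0]
eef_rot: [180.0, -0.0, 8.0]
contact_force: [4.4, -0.2, 1.4]
opening: 25.6
finger_force: 40.0
```

Request:
carry_out(steps=[{"tx": -0.015,"ty": -0.002,"tz": 0,"yaw": 0,"hand": 0},{"tx": 0,"ty": 0,"tz": 0,"yaw": 0,"hand": 0},{"tx": 0,"ty": 0,"tz": 0,"yaw": 0,"hand": 0}])

```text
time: 17.8
tool_pos: [445.3, -41.1, 37.0]
eef_rot: [180.0, -0.0, 8.0]
contact_force: [4.6, 0.0, 0.5]
opening: 25.3
finger_force: 40.0
```

Request:
carry_out(steps=[{"tx": -0.015,"ty": -0.002,"tz": 0,"yaw": 0,"hand": 0},{"tx": 0,"ty": 0,"tz": 0,"yaw": 0,"hand": 0},{"tx": 0,"ty": 0,"tz": 0,"yaw": 0,"hand": 0}])

```text
time: 18.05
tool_pos: [445.1, -41.0, 37.4]
eef_rot: [-180.0, -0.3, 8.0]
contact_force: [8.1, 1.2, -1.5]
opening: 25.4
finger_force: 40.0
```

```bash
python3 - <<'E'
from h import *
for n in ("top","scene","top","scene"):
    p=bot.capture(n);w=cloud(p);print(n);rep(w,p["color"])
s=bot.observe();print(np.round(s["tool_pos"],1),np.round(s["contact_force"],1))
E
```

```text
top
red 14 [625.7 -12.6  62.4] rect [626.5 -12.5] [11.2 10.1] 2.5
blue 116 [596.3 -14.5  55.9] rect [602.7 -12.4] [81.8 36.6] 3.9
collar 11 [602.2  -8.7  70.4] rect [603.7 -12.1] [ 4.8 37. ] 15.5
postL 29 [584.2  24.1  82.6] rect [590.5  18.7] [42.  43.2] 26.4
postR 29 [596.5 -52.1  83.6] rect [597.6 -39.8] [44.6 48.8] 4.5
scene
red 15 [623.2 -12.5  61. ] rect [623.4 -12.8] [12.7 13.2] 30.6
blue 106 [587.9 -12.   49.5] rect [600.1  -9.8] [83.6 34. ] 11.5
collar 9 [596.   -3.4  69.5] rect [596.3  -5.8] [ 3.3 24.7] 12.2
postL 48 [582.   13.6  81.6] rect [587.4  16.9] [42.2 42.8] 29.2
postR 34 [587.  -48.1  82.5] rect [597.  -44.1] [52.1 43.9] 83.9
top
red 14 [625.4 -12.5  63.3] rect [626.  -12.5] [11.5 10.3] 0.9
blue 115 [595.2 -14.3  55.7] rect [602.  -12.5] [81.  36.8] 4.2
collar 11 [599.8  -7.   69.8] rect [599.2  -9.1] [24.1 30.9] 59.4
postL 34 [583.1  26.2  82. ] rect [580.4  21.7] [51.5 36.4] 55.5
postR 29 [596.4 -51.8  82.6] rect [588.5 -48.9] [39.1 59.9] 42.3
scene
red 15 [623.2 -12.5  61. ] rect [624.3 -14.2] [12.8 18.7] 30.8
blue 105 [588.2 -12.2  49.4] rect [600.7 -10.1] [82.4 36.2] 8.1
collar 9 [596.   -3.5  69.5] rect [597.1  -4.2] [ 5.2 23.8] 16.0
postL 44 [582.   12.8  81.8] rect [584.5  11.8] [43.3 40.5] 7.2
postR 35 [587.1 -44.8  82. ] rect [593.  -39.6] [43.4 56.4] 5.0
[445.1 -41.   37.4] [ 8.2  1.  -1.3]
```

The handle has reached the hard stop: the force jumped to 8 N with no further travel. I'll add a little preload, then check that it holds.

Request:
carry_out(steps=[{"tx": -0.01,"ty": -0.001,"tz": 0,"yaw": 0,"hand": 0},{"tx": 0,"ty": 0,"tz": 0,"yaw": 0,"hand": 0},{"tx": 0,"ty": 0,"tz": 0,"yaw": 0,"hand": 0},{"tx": 0,"ty": 0,"tz": 0,"yaw": 0,"hand": 0}])

```text
time: 18.58
tool_pos: [445.0, -41.0, 37.6]
eef_rot: [-180.0, -0.4, 8.1]
contact_force: [10.6, 0.7, -2.0]
opening: 25.9
finger_force: 40.0
```

Request:
carry_out(steps=[{"tx": 0,"ty": 0,"tz": 0,"yaw": 0,"hand": 0},{"tx": 0,"ty": 0,"tz": 0,"yaw": 0,"hand": 0},{"tx": 0,"ty": 0,"tz": 0,"yaw": 0,"hand": 0},{"tx": 0,"ty": 0,"tz": 0,"yaw": 0,"hand": 0},{"tx": 0,"ty": 0,"tz": 0,"yaw": 0,"hand": 0},{"tx": 0,"ty": 0,"tz": 0,"yaw": 0,"hand": 0}])

```text
time: 19.08
tool_pos: [445.0, -41.0, 37.6]
eef_rot: [-180.0, -0.4, 8.1]
contact_force: [11.0, 1.6, -2.1]
opening: 25.7
finger_force: 40.0
```

```bash
python3 - <<'E'
from h import *
p=bot.capture("scene");cv2.imwrite("pics/fin.png",cv2.resize(p["color"][100:300,180:380,::-1],(600,600),interpolation=cv2.INTER_CUBIC))
E
```

```text
(no output)
```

View pics/fin.png

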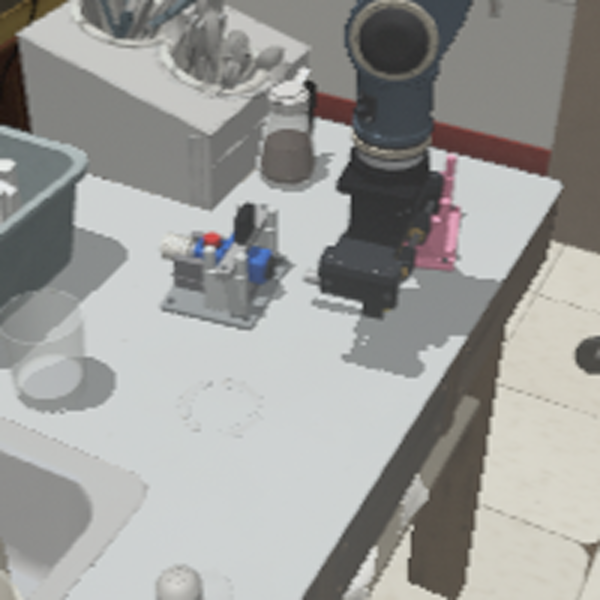

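The bar's grip stands upright between the posts at (245,222). The jug, glass and salt shaker are where they were. I'll check the torque, to be sure the 11 N comes from the handle and not from touching the pink stand, and then hand in.

```bash
python3 - <<'E'
from h import *
s=bot.observe();print(np.round(s["torque"],2),np.round(s["contact_force"],1))
if abs(s["torque"][2])<0.35: print(bot.close_job())
E
```

```text
[ 0.26 -2.08 -0.12] [11.4  1.3 -2.1]
the job is handed in; nothing more can be done
None
```

The retaining bar is in both slots and released, the button was pressed, and the handle was pulled to its second stop, where the gripper still holds it with 40 N; I handed the job in at about 19 s.

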